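# Re-seat the lid of a round pill dispenser in the nightstand drawer

## Robot

A 7-joint arm with a two-finger parallel gripper is mounted at the origin on the work surface. World frame = base frame: x ahead of the robot, y to its left, z up, the work surface at z = 0. Lengths are in m, angles in rad, forces in N, time in s.
With the tool pointing down it reaches from about 0.425 to 0.875 m from the base axis. Payload 9.9 kg.
Tool frame: the origin (TCP) lies at the very end of the fingers, on their centre line; the grasp point (between the pads) lies 19 mm behind it (arm.pinch_z is the distance from the TCP to the grasp point, in m); z points along the fingers, x is the direction in which the jaws open and shut, and the axes are right-handed (so a half turn about z gives the same grasp; the last joint's range is limited). The gripper opens to 85 mm and grips with 20 to 120 N. Pads are 22 mm wide; open, the fingers measure 114 mm over their backs; the gripper's body (76 mm by 85 mm) begins 54 mm behind the grasp point. The pads swing forward as they close: fully open they stand 13 mm farther back than shut.
Start: joints at [1.241, 0.576, 0.025, 1.437, -0.015, 1.129, -0.057], TCP at [0.164, -0.655, 0.231] pointing down, gripper open.
Joint ranges: [-2.76, 2.76], [-0.34, 2.15], [-1.52, 1.57], [0.19, 2.46], [-1.09, 4.23], [0.17, 1.99], [-2.82, 2.82]. Speed limits (rad/s): [2.22, 2.22, 3.01, 3.01, 3.14, 3.14, 3.14].

## Interface

Orientations are given as a unit quaternion [x, y, z, w].
In Python, from plant import arm gives the robot as it stands.
- The arm moves only by the tool step_arm, never from a script. Its argument "rows" is a list of rows, each an object of numbers: "fingers": the gripper's target within -1 to 1 (shut at 1, half-way at 0, fully open at -1); "x", "y", "z": the shift along the world's x, y, z in units of 25 mm (1.0 is 25 mm); "yaw": the turn about the world's z in units of 5 degrees (1.0 is 5 degrees). A call has 1 to 10 rows; each row is the pose to reach, as a shift and turn from the pose commanded when the call began; what a row does not reach only later rows make up. A row lasts 1/8 s, in which the tool goes at most 62.5 mm and 10.7 degrees, less where a joint would pass 70% of its speed; a pose out of reach is approached as far as the arm can. A call with a gripper value outside its range is refused whole. The fingers move at their own pace and stop on an object; "grip_force" is the grip in N (left out, the last holds). Time passes only in rows, so rows that repeat a pose let the fingers close. It gives the time, the measured TCP pose, the force and the opening at its end, in the units of the state.
- arm.observe(): the state, without advancing time (a new reading comes with each control period).
- arm.read_camera(name): name is "side" or "top"; returns a dict with "img" (420x560x3 uint8, blue, green, red), "intrinsics" (3x3 intrinsics, pixels), "k1" (the pictures are not rectified: a ray, as slopes to the right and down, at radius r is drawn at 1 + k1 r^2 times it, then the intrinsics apply), "R" (3x3) and "t" (3): a world point X has camera coordinates R X + t. Camera axes: x right, y down, z forward; pixel columns grow to the right and rows downward; lengths in m; the calibration is good to about 2 mm. A picture is of the moment at which its call begins. There is no depth.
- arm.job_done(): hands the job in, once; it reports no verdict.
Trained networks look in the newest picture that a camera, given by its name, has taken for a name from the list of things; names that differ only in an ending like _2 or _b are one class to them, and where a whole thing is asked for, a point or a joint stands for the part that bears it (a point fixed in the world has none). Each returns a list of dicts, best first, with "conf" (0 to 1); they miss things now and then, are a little off and sometimes report something else, mostly with a low value. They report only what shows in the picture. A call takes as long as a camera call.
- arm.boxes_of(camera, thing): "box" ([centre column, centre row, width, height] in pixels, round what is visible of it).
- arm.trace(camera, thing): "pixels" (420x560 bool, what is visible of it) and "box" ([centre column, centre row, width, height] in pixels, round what is visible of it).
The state is a dict: "time": time; "joint_positions": joint angles; "qd": joint speeds; "effort": joint torques, N m; "eef_pos": TCP position; "eef_rot": TCP orientation; "force": force on the tool from outside, world axes, zero at the start; "ft_torque": the same for the moment, N m; "finger_gap": finger opening in m.
Only numpy, scipy, OpenCV 4.12 (cv2) and the standard library are available. Lean on these libraries where they do the work, as an engineer would, in place of code of your own. Each camera call takes 0.05 s, during which the arm holds its last target. There are 200 camera calls.

## Task

The lid of the round weekly pill dispenser in the open drawer is twisted and sits high. With a fingertip, push the blue fin round, either way, until the notch in the lid's rim is over the red pin, then press the blue button in the lid's middle until the lid is seated fully home, and draw back. Do not pinch the fin or lift the lid, and leave everything else in the drawer where it lies.

Things in the scene. Friction and masses are not known exactly. Their poses are not given: they have to be found in the camera images.
- nightstand: Wooden nightstand beyond the table, its top drawer pulled half open towards the robot and fixed so. Origin: middle of the open part, at table height. Its x runs from the drawer's front (nearer the robot) to the nightstand. Inside, the open drawer spans x -156 to +156 mm, y -270 to +270 mm; floor 14 mm, side walls' top 86 mm, front panel's top 112 mm, nightstand's top board 127 mm above the origin (board from x = +180 mm).
- dispenser: Round weekly pill dispenser, fixed to the drawer floor: grey drum 148 mm across, 32 mm high, with seven coloured dots on its top edge and a red pin. Origin: centre of its underside; z up; the red pin lies along +x. The drum may stand at any yaw.
- pin_tip (a point): Point on the red pin's axis, 50.5 mm out from the dispenser's axis and 35.5 mm above the dispenser's underside. The pin is a round bar 7 mm thick that lies radially on the drum's top edge, from 49 mm out to a red end block at 73 mm out; its outer part shows beyond the lid's rim, its inner part is under the raised lid (tops 39 and 40 mm above the dispenser's underside).
- lid (a joint): Turn of the lid about the dispenser's vertical axis, rad, anticlockwise seen from above; the notch is over the pin at 0 and at any whole turn (6.283). It turns freely either way with light friction (0.02 Nm) and stays where it is left. Elsewhere the lid cannot go down more than 1 to 2 mm, as the pin blocks it.
- press (a joint): Height of the lid, m: 0 as found (raised), -0.008 fully seated; above 0 it is being lifted off. A stiff push fit without spring: it moves under 4 N and stays where it is left.
- notch (a point): Middle of the notch in the lid's rim, on the lid's underside, 50.5 mm from the axis. The lid is a white disc 116 mm across, 8 mm thick, its top 48 mm above the dispenser's underside when raised and 40 mm when seated. The notch is 14 mm wide and 14 mm deep radially, open to the outside.
- fin (a point): Middle of the top edge of the blue fin, 43 mm from the axis, on the side of the lid opposite to the notch. The fin is a radial upright wall 28 mm long (29 to 57 mm from the axis), 10 mm thick, 17 mm high over the lid's top (the upper 3 mm only 4 mm thick). Push it on either flat side.
- hub (a point): Centre of the top of the flat blue button in the lid's middle, on the axis, 32 mm across and 4 mm higher than the lid's top: the place to press. It is part of the lid and turns and sinks with it.
- fin_left: The fin's side plate on its clockwise side (seen from above): pushed there, the lid turns anticlockwise. 28 x 3 x 14 mm, part of the lid. Its origin is not on the plate but on the lid's axis, at the lid's underside, with x towards the notch.
- fin_right: The fin's other side plate, on its anticlockwise side: pushed there, the lid turns clockwise. Origin and axes as for fin_left. Both plates pressed at once by the fingers counts as pinching.
- cuff_case: Bystander, loose: white plastic blood pressure cuff case, 140 x 90 x 47 mm, origin at the centre of its underside.
- ring_dish: Bystander, loose: pink ceramic ring dish, 64 mm across, 18 mm high, origin at the centre of its underside.
- eraser: Bystander, loose: off-white rubber eraser, 40 x 20 x 12 mm, origin at the centre of its underside.
- tweezer: Bystander, loose: silver tweezer, 95 mm long along its x, 14 mm wide, 5 mm thick, origin at the centre of its underside.

How it is judged:
By the outcome, as a careful person would: the job done as asked, in the order asked, and still so for the second after the job is handed in, with the robot touching nothing.
It also fails if it takes over 48 s, if anything falls off the work surface, if the arm or the gripper's body presses on something with over 40 N, if the wrist force passes 120 N, or if a joint passes its speed limit or range.

## Working session

There is one attempt and no reset: what is moved stays moved. The work goes in short steps, Python scripts to look and compute and a tool call to move; the robot and the scene stay as the last step left them, time stands still between calls to the robot, and variables do not carry over. Pictures are saved under pics/ and viewed, on a budget of 10 in all, crops included, one or two more only if the job needs it, and the job is handed in when it is done.

Besides the shell and the picture viewer there is one more tool, called after ">>>" as name(argument=value, ...), one argument or row to a line, values as JSON. step_arm: Moves the arm, as the interface text tells. Its arguments: {"type":"object","properties":{"rows":{"type":"array","items":{"type":"object","properties":{"fingers":{"type":"number"},"x":{"type":"number"},"y":{"type":"number"},"z":{"type":"number"},"yaw":{"type":"number"}}}},"grip_force":{"type":"number"}},"required":["rows"]}

```bash
mkdir -p pics; ls
cat > h.py <<'E'
import numpy as np, cv2
from plant import arm
def ray(c,u,v):
    K=np.array(c["intrinsics"]);R=np.array(c["R"]);t=np.array(c["t"])
    d=np.array([(u-K[0,2])/K[0,0],(v-K[1,2])/K[1,1]]);s=d.copy()
    for _ in range(20): s=d/(1+c["k1"]*(s@s))
    return -R.T@t, R.T@np.array([s[0],s[1],1.])
def at_z(c,u,v,z):
    o,d=ray(c,u,v); return o+d*(z-o[2])/d[2]
def proj(c,X):
    p=np.array(c["R"])@np.array(X)+np.array(c["t"]);s=p[:2]/p[2];s=s*(1+c["k1"]*(s@s))
    K=np.array(c["intrinsics"]);return K[0,0]*s[0]+K[0,2],K[1,1]*s[1]+K[1,2]
E
python3 - <<'E'
from h import *
ims=[]
for n in("top","side"):
    c=arm.read_camera(n);cv2.imwrite(f"pics/{n}0.png",c["img"])
    print(n,-np.array(c["R"]).T@np.array(c["t"]),c["k1"])
    for th in("nightstand","dispenser","lid","pin_tip","notch","fin","hub","cuff_case","ring_dish","eraser","tweezer"):
        b=arm.boxes_of(n,th);print(th,[(np.round(x["box"]).tolist(),round(x["conf"],2)) for x in b[:2]])
o=arm.observe();print(o)
E
```

```text
pics
top [0.50256698 0.01250477 0.74659567] 0.0073595162147099425
nightstand [([291.0, 175.0, 414.0, 350.0], 0.8)]
dispenser [([238.0, 232.0, 88.0, 88.0], 0.87)]
lid [([237.0, 228.0, 74.0, 75.0], 0.7)]
pin_tip [([238.0, 231.0, 86.0, 90.0], 0.79), ([421.0, 174.0, 33.0, 35.0], 0.5)]
notch [([238.0, 228.0, 66.0, 66.0], 0.75)]
fin [([239.0, 231.0, 74.0, 70.0], 0.92)]
hub [([239.0, 229.0, 70.0, 69.0], 0.8)]
cuff_case [([354.0, 229.0, 57.0, 90.0], 0.75)]
ring_dish [([419.0, 174.0, 34.0, 35.0], 0.9)]
eraser [([157.0, 273.0, 18.0, 24.0], 0.73)]
tweezer [([154.0, 185.0, 12.0, 48.0], 0.8)]
side [ 0.50922928 -0.62294712  0.70242204] -0.13856523348354957
nightstand [([366.0, 257.0, 388.0, 324.0], 0.61)]
dispenser [([268.0, 212.0, 68.0, 66.0], 0.77)]
lid [([270.0, 200.0, 55.0, 39.0], 0.92)]
pin_tip [([266.0, 207.0, 73.0, 62.0], 0.91), ([276.0, 281.0, 88.0, 58.0], 0.31)]
notch [([269.0, 199.0, 58.0, 44.0], 0.72)]
fin [([267.0, 200.0, 61.0, 42.0], 0.87)]
hub [([268.0, 199.0, 56.0, 44.0], 0.85)]
cuff_case [([277.0, 283.0, 89.0, 56.0], 0.74)]
ring_dish [([342.0, 337.0, 40.0, 20.0], 0.69), ([266.0, 208.0, 70.0, 65.0], 0.21)]
eraser [([230.0, 171.0, 19.0, 6.0], 0.54)]
tweezer [([299.0, 167.0, 36.0, 5.0], 0.5)]
{'time': 1.2, 'joint_positions': array([ 1.24125446,  0.57572998,  0.02492536,  1.4370917 , -0.01498753,
        1.12899315, -0.05651689]), 'qd': array([-0.0008405 ,  0.00077734, -0.00037578, -0.00134944, -0.00075253,
        0.00122088,  0.0013243 ]), 'effort': array([ 4.36155606e-04, -7.65510321e+01,  2.24888697e+00, -2.86298722e+01,
        1.52838451e-02,  2.73380923e-03, -2.60745060e-05]), 'eef_pos': array([ 0.16420159, -0.65473312,  0.23127218]), 'eef_rot': array([ 7.88429593e-01, -6.15125008e-01, -2.12046525e-05, -1.66065131e-06]), 'force': array([ 0.14679314,  0.48312577, -0.34606588]), 'ft_torque': array([-0.02126463,  0.04832968,  0.00938831]), 'finger_gap': 0.08502950529828178}
```

Run:
```python
import cv2,numpy as np
t=cv2.imread("pics/top0.png");s=cv2.imread("pics/side0.png")
a=cv2.resize(t[176:286,183:293],(600,600),interpolation=cv2.INTER_CUBIC)[:,:400*600//400]
cv2.imwrite("pics/a.png",a)
cv2.imwrite("pics/b.png",np.vstack([cv2.resize(t,(400,300)),cv2.resize(s,(400,300))]))
```

```text
(no output)
```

View pics/a.png

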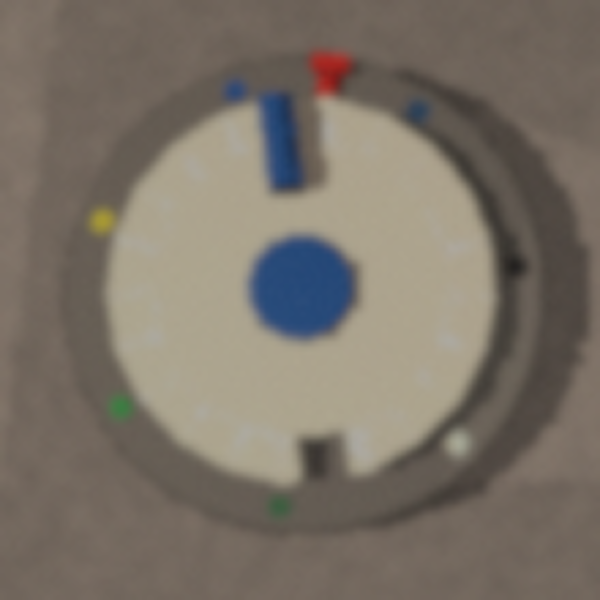

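View pics/b.png

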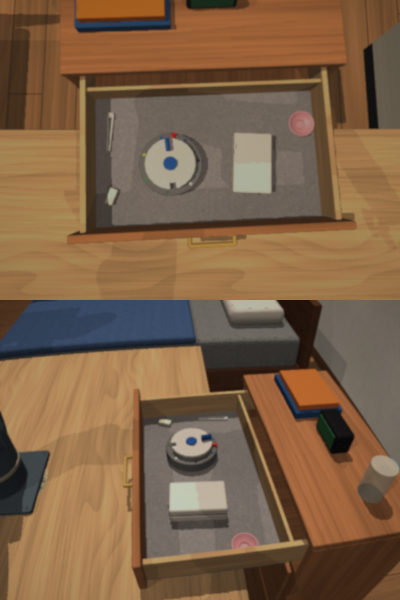

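The top view shows the fin near +x (crop 280,140), the notch near −x (crop 317,458), the pin near +x (crop 330,75) and the hub at crop (302,287). The lid is about half a turn off. The tweezer, eraser and case are all clear of the drum.

```bash
cat >> h.py <<'E'
def blobs(img,x0,y0,x1,y1):
    k=8;cr=cv2.resize(img[y0:y1,x0:x1],None,fx=k,fy=k,interpolation=cv2.INTER_CUBIC);h=cv2.cvtColor(cr,cv2.COLOR_BGR2HSV)
    out={}
    for n,m in(("blue",cv2.inRange(h,(100,120,60),(125,255,255))),("red",cv2.inRange(h,(0,140,80),(8,255,255))|cv2.inRange(h,(172,140,80),(180,255,255)))):
        _,_,st,ce=cv2.connectedComponentsWithStats(m)
        o=np.argsort(-st[1:,4])+1
        out[n]=[((ce[i]+.5)/k-.5+[x0,y0],st[i,4]/k/k) for i in o[:3]]
    return out
E
python3 - <<'E'
from h import *
C={}
for n,r in(("top",(183,176,293,286)),("side",(228,175,310,250))):
    c=C[n]=arm.read_camera(n);C[n+"b"]=b=blobs(c["img"],*r)
    print(n,[(k,[(np.round(p,1).tolist(),round(a)) for p,a in v]) for k,v in b.items()])
def tri(p,q):
    o1,d1=ray(C["top"],*p);o2,d2=ray(C["side"],*q)
    s=np.linalg.lstsq(np.c_[d1,-d2],o2-o1,rcond=None)[0];a=o1+s[0]*d1;b=o2+s[1]*d2;return (a+b)/2,np.linalg.norm(a-b)
for col,idx in(("blue",0),("blue",1),("red",0)):
    print(col,idx,tri(C["topb"][col][idx][0],C["sideb"][col][idx][0]))
t=C["top"];B=C["topb"]
hub=at_z(t,*B["blue"][0][0],.066)
for nm,p,z in(("fin",B["blue"][1][0],.077),("red",B["red"][0][0],.054),("notch",(183+322/5.4545,176+455/5.4545),.062),("drum",(238,232),.046)):
    X=at_z(t,*p,z);d=X-hub;print(nm,X,np.hypot(*d[:2]),np.degrees(np.arctan2(d[1],d[0])))
print("hub",hub)
# obstacles top view
for th,z in(("cuff_case",.06),("eraser",.026),("tweezer",.019)):
    b=arm.boxes_of("top",th)[0]["box"];print(th,[at_z(t,b[0]+i*b[2]/2,b[1]+i*b[3]/2,z)[:2].round(3).tolist() for i in(-1,1)])
b=arm.boxes_of("top","nightstand")[0]["box"];print(at_z(t,115,300,.1),at_z(t,115,335,.112))
E
```

```text
top [('blue', [([237.9, 228.2], 224), ([234.1, 201.3], 67), ([225.7, 192.2], 3)]), ('red', [([243.0, 188.5], 40)])]
side [('blue', [([267.5, 197.1], 97), ([289.1, 191.0], 46)]), ('red', [([300.5, 202.4], 26)])]
blue 0 (array([0.54933518, 0.05920709, 0.06215894]), np.float64(0.0012320367707221358))
blue 1 (array([0.59304069, 0.06506558, 0.06991167]), np.float64(0.0024476202759609266))
red 0 (array([0.61642875, 0.05197306, 0.04867265]), np.float64(7.148026607642378e-05))
fin [0.5908715  0.06450579 0.077     ] 0.042776391363387206 7.476384697753314
red [0.61552369 0.0516715  0.054     ] 0.0674576372303258 -6.1854286640993905
notch [0.49815938 0.05229268 0.062     ] 0.05073670199751032 -172.4718890347938
drum [0.54341872 0.06011619 0.046     ] 0.00517550724404365 166.86219993831926
hub [0.54845877 0.05893983 0.066     ]
cuff_case [[0.618, -0.084], [0.473, -0.175]]
eraser [[0.493, 0.217], [0.455, 0.185]]
tweezer [[0.672, 0.222], [0.582, 0.19]]
[0.43912202 0.23997495 0.1       ] [0.39027344 0.23373959 0.112     ]
```

>>> step_arm(
  rows=[
    {"fingers": 1,"x": 8.6,"y": 13.8},
    {"fingers": 1,"x": 8.6,"y": 13.8},
    {"fingers": 1,"x": 8.6,"y": 13.8},
    {"fingers": 1,"x": 8.6,"y": 13.8},
    {"fingers": 1,"x": 8.6,"y": 13.8},
    {"fingers": 1,"x": 8.6,"y": 13.8},
    {"fingers": 1,"x": 8.6,"y": 13.8},
    {"fingers": 1,"x": 8.6,"y": 13.8},
    {"fingers": 1,"x": 8.6,"y": 13.8},
    {"fingers": 1,"x": 8.6,"y": 13.8},
  ],
  grip_force=30,
)

```text
invalid input
```

>>> step_arm(
  rows=[
    {"x": 2,"y": 3.2,"z": 0,"yaw": 0,"fingers": 1},
    {"x": 3,"y": 4.8,"z": 0,"yaw": 0,"fingers": 1},
  ],
)

```text
time: 1.75
eef_pos: [0.231, -0.5476, 0.231]
eef_rot: [0.788, -0.616, 0.0, -0.0]
force: [0.5, -0.7, 0.1]
finger_gap: 0.0518
```

>>> step_arm(
  rows=[
    {"x": 1.3,"y": 2.1,"z": 0,"yaw": 0,"fingers": 1},
    {"x": 2.6,"y": 4.2,"z": 0,"yaw": 0,"fingers": 1},
    {"x": 3.9,"y": 6.3,"z": 0,"yaw": 0,"fingers": 1},
    {"x": 5.2,"y": 8.4,"z": 0,"yaw": 0,"fingers": 1},
    {"x": 6.5,"y": 10.5,"z": 0,"yaw": 0,"fingers": 1},
    {"x": 7.8,"y": 12.6,"z": 0,"yaw": 0,"fingers": 1},
    {"x": 9.1,"y": 14.7,"z": 0,"yaw": 0,"fingers": 1},
    {"x": 10.4,"y": 16.8,"z": 0,"yaw": 0,"fingers": 1},
    {"x": 11.7,"y": 18.9,"z": 0,"yaw": 0,"fingers": 1},
    {"x": 13,"y": 21,"z": 0,"yaw": 0,"fingers": 1},
  ],
  grip_force=30,
)

```text
time: 3.0
eef_pos: [0.5565, -0.022, 0.2316]
eef_rot: [0.788, -0.615, 0.0, -0.0]
force: [1.5, -1.4, 0.3]
finger_gap: 0.0
```

>>> step_arm(
  rows=[
    {"x": 1.2,"y": 1.9,"z": 0,"yaw": -1.3,"fingers": 1},
    {"x": 1.2,"y": 1.9,"z": -2.2,"yaw": -1.3,"fingers": 1},
    {"x": 1.2,"y": 1.9,"z": -4.2,"yaw": -1.3,"fingers": 1},
    {"x": 1.2,"y": 1.9,"z": -5,"yaw": -1.3,"fingers": 1},
    {"x": 1.2,"y": 1.9,"z": -5,"yaw": -1.3,"fingers": 1},
  ],
)

```text
time: 3.62
eef_pos: [0.5846, 0.0237, 0.1049]
eef_rot: [0.752, -0.659, -0.001, 0.001]
force: [0.1, -0.2, 0.4]
finger_gap: -0.0001
```

Run:
```python
from h import *
t=arm.read_camera("top")["img"];s=arm.read_camera("side")["img"]
f=lambda i,x,y:cv2.resize(i[y:y+120,x:x+120],(400,400),interpolation=cv2.INTER_CUBIC)
cv2.imwrite("pics/c.png",np.hstack([f(t,180,150),f(s,215,140)]));o=arm.observe();print(o["eef_pos"],o["joint_positions"])
```

```text
[0.58606628 0.02376753 0.10713418] [-0.04180366  0.57968586 -0.12129651  1.8228513   0.09810959  0.74381654
 -1.65431574]
```

View pics/c.png

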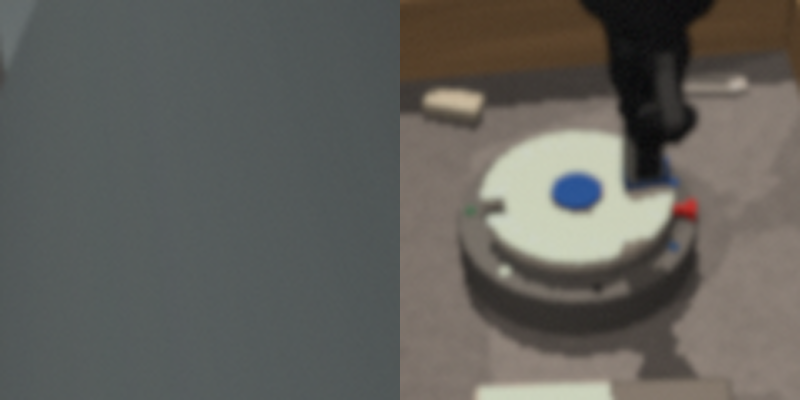

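>>> step_arm(
  rows=[
    {"x": 0,"y": 0,"z": -0.9,"yaw": 0,"fingers": 1},
    {"x": 0,"y": 0,"z": -1.48,"yaw": 0,"fingers": 1},
    {"x": 0,"y": 0,"z": -1.48,"yaw": 0,"fingers": 1},
  ],
)

```text
time: 4.1
eef_pos: [0.5852, 0.0237, 0.0691]
eef_rot: [0.752, -0.659, -0.0, 0.0]
force: [0.1, 0.4, 0.4]
finger_gap: 0.0
```

```bash
cat > arc.py <<'E'
from h import *
import sys
hub=np.array([.5485,.059])
def table(alphas,r=.0472,yawoff=-65.6,ymin=-82.5):
    o=arm.observe();S=o["eef_pos"];q=o["eef_rot"];y0=np.degrees(2*np.arctan2(q[1],q[0]))
    print("at",S.round(4),"yaw",y0.round(1),"F",o["force"].round(1))
    for a in alphas:
        P=hub+r*np.array([np.cos(np.radians(a)),np.sin(np.radians(a))]);d=(P-S[:2])/.025
        print(a,d.round(2),"yaw",round((max(a+yawoff,ymin)-y0)/5,2))
E
python3 -c "
from arc import *
table(range(-35,60,9))"
```

```text
at [0.5852 0.0237 0.0691] yaw -82.4 F [0.1 0.4 0.4]
-35 [0.08 0.33] yaw -0.02
-26 [0.23 0.58] yaw -0.02
-17 [0.34 0.86] yaw -0.02
-8 [0.4  1.15] yaw 1.76
1 [0.42 1.44] yaw 3.56
10 [0.39 1.74] yaw 5.36
19 [0.32 2.03] yaw 7.16
28 [0.2 2.3] yaw 8.96
37 [0.04 2.55] yaw 10.76
46 [-0.16  2.77] yaw 12.56
55 [-0.39  2.96] yaw 14.36
```

>>> step_arm(
  rows=[
    {"x": 0.1,"y": 0.33,"z": 0,"yaw": 0,"fingers": 1},
    {"x": 0.24,"y": 0.58,"z": 0,"yaw": 0,"fingers": 1},
    {"x": 0.34,"y": 0.86,"z": 0,"yaw": 0,"fingers": 1},
    {"x": 0.4,"y": 1.15,"z": 0,"yaw": 1.8,"fingers": 1},
    {"x": 0.42,"y": 1.44,"z": 0,"yaw": 3.6,"fingers": 1},
    {"x": 0.39,"y": 1.74,"z": 0,"yaw": 5.4,"fingers": 1},
    {"x": 0.32,"y": 2.03,"z": 0,"yaw": 7.2,"fingers": 1},
    {"x": 0.2,"y": 2.3,"z": 0,"yaw": 9,"fingers": 1},
    {"x": 0.04,"y": 2.55,"z": 0,"yaw": 10.8,"fingers": 1},
    {"x": -0.16,"y": 2.77,"z": 0,"yaw": 12.6,"fingers": 1},
  ],
)

```text
time: 5.35
eef_pos: [0.5817, 0.0935, 0.0696]
eef_rot: [0.986, -0.166, 0.0, 0.0]
force: [-0.5, -0.5, 1.0]
finger_gap: -0.0002
```

Run:
```python
from arc import *
table(range(46,131,9))
s=arm.read_camera("side");i=s["img"]
cv2.imwrite("pics/d.png",cv2.resize(i[140:260,215:335],(500,500),interpolation=cv2.INTER_CUBIC))
```

```text
at [0.5817 0.0935 0.0696] yaw -19.1 F [-0.5 -0.5  1. ]
46 [-0.02 -0.02] yaw -0.1
55 [-0.25  0.17] yaw 1.7
64 [-0.5   0.32] yaw 3.5
73 [-0.78  0.42] yaw 5.3
82 [-1.07  0.49] yaw 7.1
91 [-1.36  0.51] yaw 8.9
100 [-1.66  0.48] yaw 10.7
109 [-1.94  0.4 ] yaw 12.5
118 [-2.22  0.29] yaw 14.3
127 [-2.47  0.13] yaw 16.1
```

View pics/d.png

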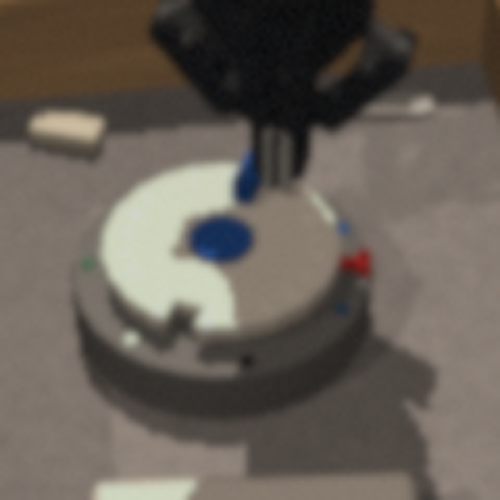

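The fin (crop 245,180) is being pushed round by the shut fingers, and the notch has come to crop (180,318). I'm continuing the arc.

>>> step_arm(
  rows=[
    {"x": -0.25,"y": 0.17,"z": 0,"yaw": 1.7,"fingers": 1},
    {"x": -0.5,"y": 0.32,"z": 0,"yaw": 3.5,"fingers": 1},
    {"x": -0.78,"y": 0.42,"z": 0,"yaw": 5.3,"fingers": 1},
    {"x": -1.07,"y": 0.49,"z": 0,"yaw": 7.1,"fingers": 1},
    {"x": -1.36,"y": 0.51,"z": 0,"yaw": 8.9,"fingers": 1},
    {"x": -1.66,"y": 0.48,"z": 0,"yaw": 10.7,"fingers": 1},
    {"x": -1.94,"y": 0.4,"z": 0,"yaw": 12.5,"fingers": 1},
    {"x": -2.22,"y": 0.29,"z": 0,"yaw": 14.3,"fingers": 1},
    {"x": -2.47,"y": 0.13,"z": 0,"yaw": 16.1,"fingers": 1},
    {"x": -2.47,"y": 0.13,"z": 0,"yaw": 16.1,"fingers": 1},
  ],
)

```text
time: 6.65
eef_pos: [0.5198, 0.0961, 0.0694]
eef_rot: [0.862, 0.507, -0.0, -0.0]
force: [-0.7, -0.2, 2.4]
finger_gap: 0.0002
```

Run:
```python
from arc import *
table(range(127,153,3))
s=arm.read_camera("side");i=s["img"]
cv2.imwrite("pics/e.png",cv2.resize(i[160:250,225:315],(600,600),interpolation=cv2.INTER_CUBIC))
```

```text
at [0.5198 0.0961 0.0694] yaw 60.9 F [-0.7 -0.2  2.4]
127 [0.01 0.02] yaw 0.1
130 [-0.06 -0.04] yaw 0.7
133 [-0.14 -0.1 ] yaw 1.3
136 [-0.21 -0.17] yaw 1.9
139 [-0.28 -0.25] yaw 2.5
142 [-0.34 -0.32] yaw 3.1
145 [-0.4 -0.4] yaw 3.7
148 [-0.45 -0.48] yaw 4.3
151 [-0.5  -0.57] yaw 4.9
```

View pics/e.png

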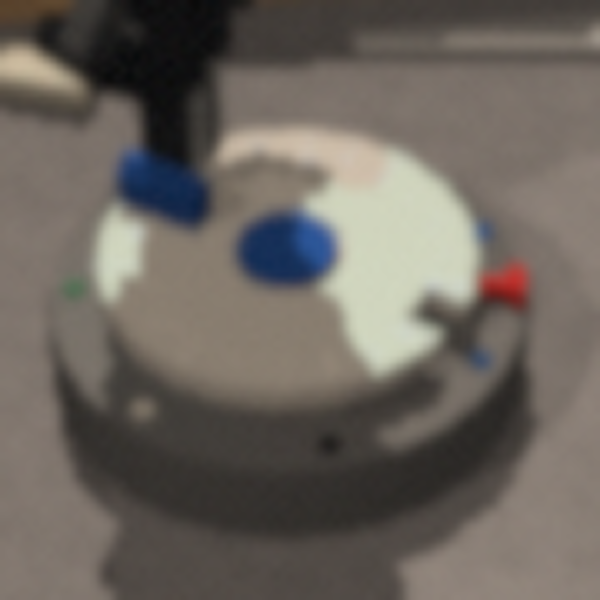

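```bash
cat > ang.py <<'E'
from h import *
# side-view angles about the hub; offset so that the hub blob maps to the known hub
def angles(fz=.070):
    c=arm.read_camera("side");b=blobs(c["img"],225,165,312,250)
    hp=max(b["blue"],key=lambda x:x[1]);
    bl=sorted(b["blue"],key=lambda x:np.hypot(*(x[0]-[267.5,197.5])))
    H=at_z(c,*bl[0][0],.0645)[:2]
    for nm,p,z in[("fin",bl[1][0],fz),("red",b["red"][0][0],.051)]:
        d=at_z(c,*p,z)[:2]-H;print(nm,p.round(1),(d*1000).round(1),"ang",np.degrees(np.arctan2(d[1],d[0])).round(1))
    return c,H
E
python3 - <<'E'
from ang import *
c,H=angles();print(H)
d=at_z(c,291,206.8,.062)[:2]-H;print("notch",d,np.degrees(np.arctan2(d[1],d[0])))
# original picture check
c["img"]=cv2.imread("pics/side0.png");b=blobs(c["img"],228,175,310,250)
for z in(.068,.070,.072):
    d=at_z(c,*b["blue"][1][0],z)[:2]-at_z(c,*b["blue"][0][0],.0645)[:2];print(z,d,np.degrees(np.arctan2(d[1],d[0])))
E
```

```text
fin [249.1 187.4] [-36.   25.9] ang 144.2
red [300.5 202.5] [66.2 -7.7] ang -6.7
[0.55000757 0.05725066]
notch [ 0.04408371 -0.02974753] -34.011336001931674
0.068 [0.04491451 0.01047097] 13.123031204350996
0.07 [0.04464496 0.00829519] 10.525721160274227
0.072 [0.04437541 0.0061194 ] 7.851613962935236
```

>>> step_arm(
  rows=[
    {"x": -0.14,"y": -0.1,"z": 0,"yaw": 1.3,"fingers": 1},
    {"x": -0.28,"y": -0.25,"z": 0,"yaw": 2.5,"fingers": 1},
    {"x": -0.4,"y": -0.4,"z": 0,"yaw": 3.7,"fingers": 1},
    {"x": -0.45,"y": -0.48,"z": 0,"yaw": 4.3,"fingers": 1},
    {"x": -0.45,"y": -0.48,"z": 0,"yaw": 4.3,"fingers": 1},
  ],
)

```text
time: 7.38
eef_pos: [0.5086, 0.0845, 0.0693]
eef_rot: [0.752, 0.659, -0.0, -0.0]
force: [-1.1, 0.3, 2.3]
finger_gap: 0.0002
```

Run:
```python
from ang import *
from arc import table
c,H=angles(.072);table(range(147,162,2));i=c["img"]
cv2.imwrite("pics/f.png",cv2.resize(i[160:250,225:315],(600,600),interpolation=cv2.INTER_CUBIC))
```

```text
fin [246.5 192.2] [-41.6  10.2] ang 166.3
red [299.9 202.5] [65.1 -7.3] ang -6.4
at [0.5086 0.0845 0.0693] yaw 82.4 F [-1.1  0.3  3.2]
147 [0.01 0.01] yaw -0.2
149 [-0.02 -0.05] yaw 0.2
151 [-0.06 -0.11] yaw 0.6
153 [-0.09 -0.16] yaw 1.0
155 [-0.12 -0.22] yaw 1.4
157 [-0.14 -0.28] yaw 1.8
159 [-0.17 -0.34] yaw 2.2
161 [-0.19 -0.41] yaw 2.6
```

View pics/f.png

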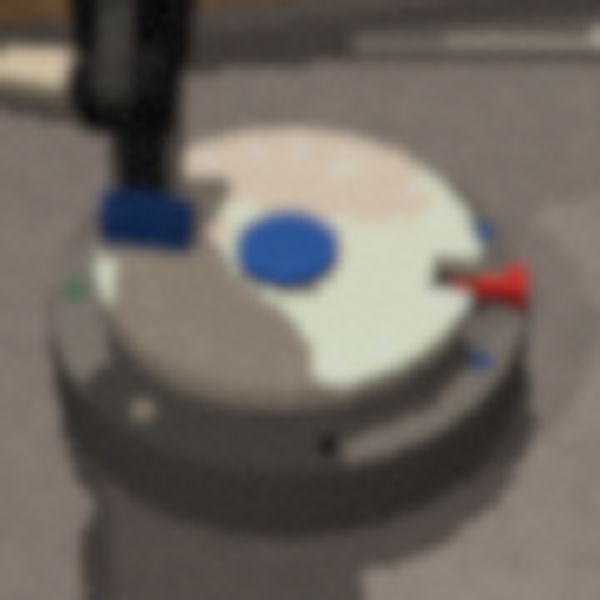

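>>> step_arm(
  rows=[
    {"x": -0.05,"y": -0.08,"z": 0,"yaw": 0.5,"fingers": 1},
    {"x": -0.09,"y": -0.17,"z": 0,"yaw": 1,"fingers": 1},
    {"x": -0.09,"y": -0.17,"z": 0,"yaw": 1,"fingers": 1},
    {"x": -0.09,"y": 0.3,"z": 0,"yaw": 1,"fingers": 1},
    {"x": -0.09,"y": 0.5,"z": 0.4,"yaw": 1,"fingers": 1},
    {"x": -0.09,"y": 0.5,"z": 2.4,"yaw": 1,"fingers": 1},
    {"x": -0.09,"y": 0.5,"z": 4.4,"yaw": 0,"fingers": 1},
    {"x": -0.09,"y": -1.5,"z": 5,"yaw": -2,"fingers": 1},
    {"x": -0.09,"y": -3.5,"z": 5,"yaw": -4,"fingers": 1},
    {"x": -0.09,"y": -5.5,"z": 5,"yaw": -6,"fingers": 1},
  ],
)

```text
time: 8.68
eef_pos: [0.5064, -0.054, 0.1953]
eef_rot: [0.898, 0.44, 0.001, 0.0]
force: [1.2, -1.0, -0.6]
finger_gap: -0.0002
```

>>> step_arm(
  rows=[
    {"x": 0,"y": -2,"z": 0,"yaw": 0,"fingers": 1},
    {"x": 0,"y": -4,"z": 0,"yaw": 0,"fingers": 1},
    {"x": 0,"y": -6,"z": 0,"yaw": 0,"fingers": 1},
    {"x": 0,"y": -6,"z": 0,"yaw": 0,"fingers": 1},
  ],
)

```text
time: 9.18
eef_pos: [0.5057, -0.2071, 0.1941]
eef_rot: [0.898, 0.44, -0.0, 0.0]
force: [-0.8, 1.4, 0.8]
finger_gap: -0.0004
```

Run:
```python
from ang import *
o=arm.observe();print(o["eef_pos"],o["time"],o["force"])
angles(.072)
t=arm.read_camera("top");b=blobs(t["img"],183,176,293,286)
print(b)
cv2.imwrite("pics/g.png",cv2.resize(t["img"][176:286,183:293],(600,600),interpolation=cv2.INTER_CUBIC))
bl=sorted(b["blue"],key=lambda x:np.hypot(*(x[0]-[237.9,228.2])))
H=at_z(t,*bl[0][0],.066)
for p,z in((bl[1][0],.077),(b["red"][0][0],.054)):
    d=at_z(t,*p,z)-H;print((d*1000).round(1),np.degrees(np.arctan2(d[1],d[0])))
```

```text
[ 0.50572248 -0.20709168  0.19405831] 9.175 [-0.84181405  1.43076004  0.76402172]Traceback (most recent call last):
  File "<stdin>", line 3, in <module>
  File "ang.py", line 5, in angles
    hp=max(b["blue"],key=lambda x:x[1]);
ValueError: max() iterable argument is empty
```

Only the side view is blocked, as expected, so I'll use the top view.

Run:
```python
from h import *
t=arm.read_camera("top");b=blobs(t["img"],183,176,293,286)
cv2.imwrite("pics/g.png",cv2.resize(t["img"][176:286,183:293],(600,600),interpolation=cv2.INTER_CUBIC))
print(b)
bl=sorted([x for x in b["blue"] if x[1]>20],key=lambda x:np.hypot(*(x[0]-[237.9,228.2])))
H=at_z(t,*bl[0][0],.066)
for p,z in((bl[1][0],.077),(b["red"][0][0],.054)):
    d=at_z(t,*p,z)-H;print((d*1000).round(1),np.degrees(np.arctan2(d[1],d[0])))
```

```text
{'blue': [(array([237.88797235, 228.19496735]), np.float64(224.9375)), (array([228.09037447, 253.44791433]), np.float64(69.578125)), (array([225.69090909, 192.17159091]), np.float64(3.4375))], 'red': [(array([242.99185227, 188.37553637]), np.float64(38.234375))]}
[-40.7  14.5  11. ] 160.35598099299415
[ 67.2  -7.3 -12. ] -6.2303604353774835
```

View pics/g.png

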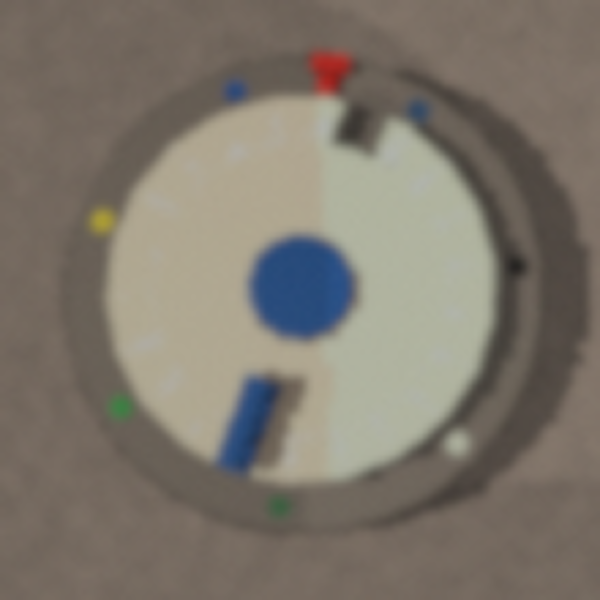

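>>> step_arm(
  rows=[
    {"x": 0,"y": 2,"z": 0,"yaw": 1,"fingers": 1},
    {"x": 0.1,"y": 4,"z": 0,"yaw": 2,"fingers": 1},
    {"x": 0.2,"y": 6,"z": 0,"yaw": 3,"fingers": 1},
    {"x": 0.3,"y": 8,"z": 0,"yaw": 4,"fingers": 1},
    {"x": 0.4,"y": 10,"z": 0,"yaw": 5,"fingers": 1},
    {"x": 0.5,"y": 12.1,"z": 0,"yaw": 6,"fingers": 1},
    {"x": 0.5,"y": 12.4,"z": -1.5,"yaw": 6,"fingers": 1},
    {"x": 0.5,"y": 12.4,"z": -3.2,"yaw": 6,"fingers": 1},
    {"x": 0.5,"y": 12.4,"z": -3.9,"yaw": 6,"fingers": 1},
    {"x": 0.5,"y": 12.4,"z": -3.9,"yaw": 6,"fingers": 1},
  ],
)

```text
time: 10.52
eef_pos: [0.5181, 0.1076, 0.0967]
eef_rot: [0.751, 0.66, -0.0, -0.0]
force: [0.4, 0.7, 0.8]
finger_gap: 0.0
```

Run:
```python
from ang import *
o=arm.observe();q=o["eef_rot"];print(o["eef_pos"],o["force"],np.degrees(2*np.arctan2(q[1],q[0])))
angles(.072)
```

```text
[0.51810926 0.10759017 0.09667792] [0.42159274 0.69040142 0.80001572] 82.66593264157197
fin [246.8 191.3] [-40.9  12.7] ang 162.8
red [300.3 202.5] [65.7 -7.5] ang -6.5
```

>>> step_arm(
  rows=[
    {"x": 0,"y": 0,"z": -0.95,"yaw": 0.2,"fingers": 1},
    {"x": -0.2,"y": -0.3,"z": -0.95,"yaw": 0.2,"fingers": 1},
    {"x": -0.36,"y": -0.7,"z": -0.95,"yaw": 0.2,"fingers": 1},
    {"x": -0.4,"y": -0.95,"z": -0.95,"yaw": 0.2,"fingers": 1},
    {"x": -0.42,"y": -1.1,"z": -0.95,"yaw": 0.2,"fingers": 1},
    {"x": -0.42,"y": -1.1,"z": -0.95,"yaw": 0.2,"fingers": 1},
    {"x": -0.42,"y": -1.1,"z": -0.95,"yaw": 0.2,"fingers": 1},
  ],
)

```text
time: 11.45
eef_pos: [0.5084, 0.0794, 0.0731]
eef_rot: [0.746, 0.666, 0.0, 0.0]
force: [0.3, 0.1, -0.8]
finger_gap: -0.0001
```

Run:
```python
from ang import *
o=arm.observe();q=o["eef_rot"];print(o["eef_pos"],o["force"],np.degrees(2*np.arctan2(q[1],q[0])))
c,H=angles(.072)
cv2.imwrite("pics/i.png",cv2.resize(c["img"][160:250,225:315],(600,600),interpolation=cv2.INTER_CUBIC))
```

```text
[0.50841256 0.07944829 0.07313608] [ 0.30879042  0.06386127 -0.78635319] 83.58205190713166
fin [246.1 193.2] [-42.5   7.3] ang 170.2
red [300.3 202.5] [65.9 -7.3] ang -6.3
```

View pics/i.png

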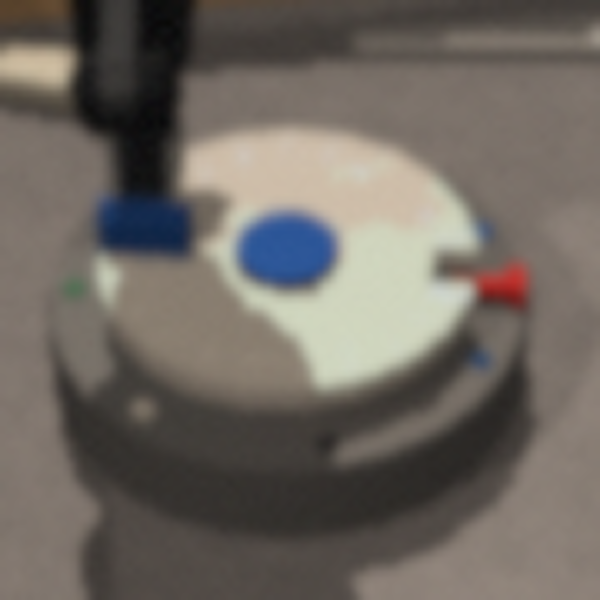

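>>> step_arm(
  rows=[
    {"x": -0.02,"y": -0.08,"z": 0,"yaw": 0,"fingers": 1},
    {"x": -0.03,"y": -0.16,"z": 0,"yaw": 0,"fingers": 1},
    {"x": -0.03,"y": -0.16,"z": 0,"yaw": 0,"fingers": 1},
    {"x": -0.03,"y": -0.16,"z": 0,"yaw": 0,"fingers": 1},
  ],
)

```text
time: 12.0
eef_pos: [0.5075, 0.0752, 0.073]
eef_rot: [0.746, 0.666, -0.0, 0.0]
force: [0.1, 0.3, -0.4]
finger_gap: 0.0001
```

Run:
```python
from ang import *
angles(.072);o=arm.observe();print(o["eef_pos"],o["force"])
```

```text
fin [246.  194.2] [-42.9   4.3] ang 174.3
red [300.5 202.5] [66.4 -7.4] ang -6.4
[0.50753043 0.07526585 0.073021  ] [ 0.13826014 -0.17629459 -0.34098717]
```

>>> step_arm(
  rows=[
    {"x": 0,"y": -0.04,"z": 0,"yaw": 0,"fingers": 1},
    {"x": 0,"y": -0.04,"z": 0,"yaw": 0,"fingers": 1},
    {"x": 0,"y": 0.06,"z": 0,"yaw": 0,"fingers": 1},
    {"x": 0,"y": 0.2,"z": 0,"yaw": 0,"fingers": 1},
    {"x": 0,"y": 0.4,"z": 0,"yaw": 0,"fingers": 1},
    {"x": 0,"y": 0.4,"z": 0,"yaw": 0,"fingers": 1},
  ],
)

```text
time: 12.8
eef_pos: [0.5075, 0.086, 0.0731]
eef_rot: [0.745, 0.667, 0.0, -0.0]
force: [-0.2, -1.0, 0.4]
finger_gap: -0.0
```

Run:
```python
from ang import *
angles(.072);o=arm.observe();print(o["eef_pos"],o["force"])
```

```text
fin [246.  194.9] [-42.9   2.2] ang 177.1
red [300.5 202.5] [66.4 -7.5] ang -6.5
[0.50748095 0.08560025 0.07305869] [ 0.46205998 -0.65994134 -0.65997324]
```

>>> step_arm(
  rows=[
    {"x": 0,"y": 0,"z": 0.8,"yaw": 0,"fingers": 1},
    {"x": 0,"y": 0,"z": 2.5,"yaw": 0,"fingers": 1},
    {"x": 0,"y": 0,"z": 4,"yaw": 0,"fingers": 1},
    {"x": 0,"y": -2,"z": 4.4,"yaw": 0,"fingers": 1},
    {"x": 0,"y": -4,"z": 4.4,"yaw": 0,"fingers": 1},
    {"x": 0,"y": -6,"z": 4.4,"yaw": 0,"fingers": 1},
    {"x": 0,"y": -8,"z": 4.4,"yaw": 0,"fingers": 1},
    {"x": 0,"y": -10,"z": 4.4,"yaw": 0,"fingers": 1},
    {"x": 0,"y": -11.5,"z": 4.4,"yaw": 0,"fingers": 1},
    {"x": 0,"y": -11.5,"z": 4.4,"yaw": 0,"fingers": 1},
  ],
)

```text
time: 14.1
eef_pos: [0.5067, -0.2059, 0.1823]
eef_rot: [0.748, 0.664, -0.001, -0.0]
force: [0.1, 0.5, -0.2]
finger_gap: 0.0001
```

Run:
```python
from h import *
print(arm.observe()["eef_pos"])
t=arm.read_camera("top");b=blobs(t["img"],183,176,293,286)
cv2.imwrite("pics/j.png",cv2.resize(t["img"][176:286,183:293],(600,600),interpolation=cv2.INTER_CUBIC))
bl=sorted([x for x in b["blue"] if x[1]>20],key=lambda x:np.hypot(*(x[0]-[237.9,228.2])))
H=at_z(t,*bl[0][0],.066)
for p,z in((bl[1][0],.077),(b["red"][0][0],.054)):
    d=at_z(t,*p,z)-H;print((d*1000).round(1),np.degrees(np.arctan2(d[1],d[0])))
```

```text
[ 0.50665869 -0.20590137  0.18226717]
[-42.5   4.   11. ] 174.58834453474276
[ 62.   -6.6 -12. ] -6.103984295725848
```

View pics/j.png

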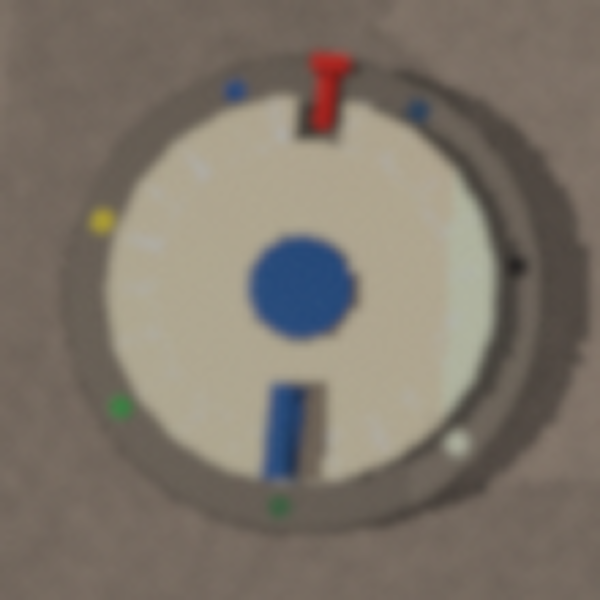

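Fin is at 174.6° against a target of 173.9°. The red pin shows inside the notch (crop 323,115; the notch spans 297–342). Now I'll press the hub.

>>> step_arm(
  rows=[
    {"x": 0.4,"y": 2,"z": 0,"yaw": 0,"fingers": 1},
    {"x": 0.8,"y": 4,"z": 0,"yaw": 0,"fingers": 1},
    {"x": 1.2,"y": 6,"z": 0,"yaw": 0,"fingers": 1},
    {"x": 1.5,"y": 8,"z": 0,"yaw": 0,"fingers": 1},
    {"x": 1.67,"y": 10,"z": 0,"yaw": 0,"fingers": 1},
    {"x": 1.67,"y": 10.6,"z": 0,"yaw": 0,"fingers": 1},
    {"x": 1.67,"y": 10.6,"z": -2,"yaw": 0,"fingers": 1},
    {"x": 1.67,"y": 10.6,"z": -3.6,"yaw": 0,"fingers": 1},
    {"x": 1.67,"y": 10.6,"z": -4.3,"yaw": 0,"fingers": 1},
    {"x": 1.67,"y": 10.6,"z": -4.3,"yaw": 0,"fingers": 1},
  ],
)

```text
time: 15.4
eef_pos: [0.5488, 0.0629, 0.0752]
eef_rot: [0.745, 0.667, -0.001, -0.0]
force: [-0.2, 0.1, 0.9]
finger_gap: 0.0001
```

Next I'll centre (y −4 mm) and lower gently.

>>> step_arm(
  rows=[
    {"x": 0,"y": -0.14,"z": 0,"yaw": 0,"fingers": 1},
    {"x": 0,"y": -0.14,"z": 0,"yaw": 0,"fingers": 1},
    {"x": 0,"y": -0.14,"z": -0.2,"yaw": 0,"fingers": 1},
    {"x": 0,"y": -0.14,"z": -0.36,"yaw": 0,"fingers": 1},
    {"x": 0,"y": -0.14,"z": -0.44,"yaw": 0,"fingers": 1},
    {"x": 0,"y": -0.14,"z": -0.52,"yaw": 0,"fingers": 1},
    {"x": 0,"y": -0.14,"z": -0.52,"yaw": 0,"fingers": 1},
  ],
)

```text
time: 16.27
eef_pos: [0.5492, 0.0594, 0.0624]
eef_rot: [0.746, 0.666, -0.0, -0.0]
force: [-0.2, -0.2, 0.3]
finger_gap: 0.0003
```

>>> step_arm(
  rows=[
    {"x": 0,"y": 0,"z": -0.08,"yaw": 0,"fingers": 1},
    {"x": 0,"y": 0,"z": -0.16,"yaw": 0,"fingers": 1},
    {"x": 0,"y": 0,"z": -0.16,"yaw": 0,"fingers": 1},
  ],
)

```text
time: 16.65
eef_pos: [0.5492, 0.0594, 0.0583]
eef_rot: [0.746, 0.666, -0.0, -0.0]
force: [0.1, -0.5, 0.6]
finger_gap: -0.0002
```

>>> step_arm(
  rows=[
    {"x": 0,"y": 0,"z": -0.08,"yaw": 0,"fingers": 1},
    {"x": 0,"y": 0,"z": -0.12,"yaw": 0,"fingers": 1},
    {"x": 0,"y": 0,"z": -0.12,"yaw": 0,"fingers": 1},
  ],
)

```text
time: 17.02
eef_pos: [0.5494, 0.0595, 0.0577]
eef_rot: [0.746, 0.666, 0.0, 0.001]
force: [-8.3, -4.4, 30.8]
finger_gap: 0.0
```

It's a hard stop at z = 0.0577 with 31 N, which matches the seated height (0.058). I'll draw back and check.

>>> step_arm(
  rows=[
    {"x": 0,"y": 0,"z": 0.3,"yaw": 0,"fingers": 1},
    {"x": 0,"y": 0,"z": 2,"yaw": 0,"fingers": 1},
    {"x": 0,"y": 0,"z": 4,"yaw": 0,"fingers": 1},
    {"x": 0,"y": 0,"z": 5.5,"yaw": 0,"fingers": 1},
    {"x": -0.4,"y": -2,"z": 5.5,"yaw": 0,"fingers": 1},
    {"x": -0.8,"y": -4,"z": 5.5,"yaw": 0,"fingers": 1},
    {"x": -1.2,"y": -6,"z": 5.5,"yaw": 0,"fingers": 1},
    {"x": -1.6,"y": -8,"z": 5.5,"yaw": 0,"fingers": 1},
    {"x": -2,"y": -10,"z": 5.5,"yaw": 0,"fingers": 1},
    {"x": -2.4,"y": -12,"z": 5.5,"yaw": 0,"fingers": 1},
  ],
)

```text
time: 18.27
eef_pos: [0.4887, -0.2424, 0.193]
eef_rot: [0.746, 0.666, 0.0, -0.0]
force: [1.3, -0.1, -0.0]
finger_gap: -0.0002
```

>>> step_arm(
  rows=[
    {"x": -1,"y": -2,"z": 0.5,"yaw": 0,"fingers": 1},
    {"x": -2,"y": -4,"z": 1,"yaw": 0,"fingers": 1},
    {"x": -3,"y": -6,"z": 1,"yaw": 0,"fingers": 1},
    {"x": -4,"y": -8,"z": 1,"yaw": 0,"fingers": 1},
    {"x": -4.5,"y": -9,"z": 1,"yaw": 0,"fingers": 1},
    {"x": -4.5,"y": -9,"z": 1,"yaw": 0,"fingers": 1},
  ],
)

```text
time: 19.02
eef_pos: [0.3748, -0.468, 0.2171]
eef_rot: [0.747, 0.665, -0.0, -0.001]
force: [1.3, 0.1, -1.1]
finger_gap: -0.0003
```

Run:
```python
from h import *
C={};B={}
for n,r in(("top",(183,176,293,286)),("side",(228,175,310,250))):
    c=C[n]=arm.read_camera(n);B[n]=blobs(c["img"],*r)
    for th in("cuff_case","ring_dish","eraser","tweezer"):
        b=arm.boxes_of(n,th);print(n,th,[(np.round(x["box"]).tolist(),round(x["conf"],2)) for x in b[:1]])
    print([(k,[(p.round(1).tolist(),round(a)) for p,a in v]) for k,v in B[n].items()])
for i in(0,1):
    o1,d1=ray(C["top"],*B["top"]["blue"][i][0]);o2,d2=ray(C["side"],*B["side"]["blue"][i][0])
    s=np.linalg.lstsq(np.c_[d1,-d2],o2-o1,rcond=None)[0];print(((o1+s[0]*d1+o2+s[1]*d2)/2).round(4))
f=lambda i,x,y,w:cv2.resize(i[y:y+w,x:x+w],(400,400),interpolation=cv2.INTER_CUBIC)
cv2.imwrite("pics/k.png",np.hstack([f(C["top"]["img"],183,176,110),f(C["side"]["img"],225,160,90)]))
o=arm.observe();print(o["time"],o["eef_pos"],o["force"])
```

```text
top cuff_case [([350.0, 228.0, 60.0, 87.0], 0.71)]
top ring_dish [([236.0, 253.0, -0.0, 8.0], 0.56)]
top eraser [([157.0, 275.0, 17.0, 25.0], 0.61)]
top tweezer [([155.0, 184.0, 18.0, 50.0], 0.65)]
[('blue', [([238.2, 228.5], 219), ([235.1, 254.7], 67), ([225.7, 192.2], 4)]), ('red', [([242.6, 191.5], 69)])]
side cuff_case [([276.0, 281.0, 85.0, 58.0], 0.56)]
side ring_dish [([342.0, 337.0, 40.0, 26.0], 0.6)]
side eraser [([230.0, 170.0, 20.0, 7.0], 0.69)]
side tweezer [([298.0, 165.0, 43.0, 4.0], 0.65)]
[('blue', [([267.6, 200.0], 95), ([245.8, 197.1], 43), ([246.2, 200.7], 0)]), ('red', [([299.4, 202.3], 32)])]
[0.5493 0.0593 0.0541]
[0.506  0.0636 0.0619]
19.525 [ 0.37709453 -0.46532329  0.21816437] [-0.78595928  0.11544094  0.07186691]
```

View pics/k.png

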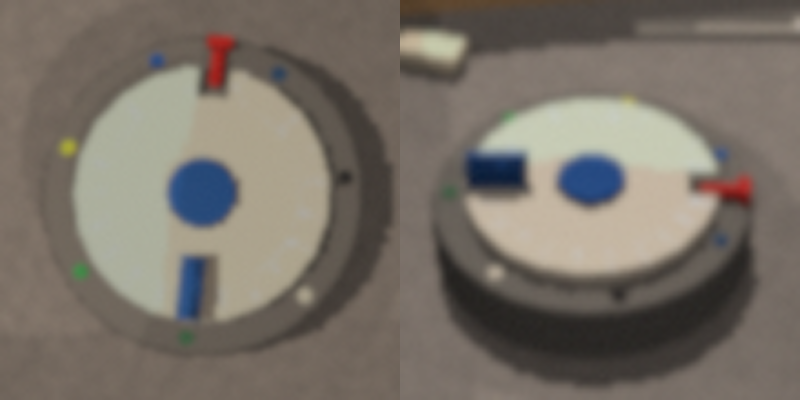

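The hub's triangulated height fell from 62.2 to 54.1 mm (8.1 mm), and the pin lies in the notch. Bystanders are where they were.

```bash
python3 -c "
from plant import arm
print(arm.job_done())"
```

```text
the job is handed in; nothing more can be done
None
```

The lid is turned, pressed fully home and handed in at about 19.5 s. With the fingers shut, I pushed the blue fin about 167° anticlockwise, then pressed the blue button and drew the arm well clear.

**Turning:** The fin stopped short on the first push. When I checked, it stood at 160°, about 13° from the target. A second push, with the fingers a little higher, brought it to 174.6° against a target of 173.9°. The top picture then showed the red pin inside the notch.

**Pressing:** The button met a hard stop at z = 57.7 mm under 31 N. The seated height should be 58 mm. Measured from both cameras, the button had dropped 8.1 mm, against 8 mm expected. Before the stop I read less than 1 N, although the fit should take 4 N; those readings were taken with the arm at rest.

**Other things in the drawer:** The case, eraser and tweezer were found within a few pixels of where they started in both views. The ring dish matched in the side view. Its last top-view detection was plainly false, so it was confirmed from one camera only.

The two cameras disagreed by about 2.5° on the fin's angle; I went by the top view.

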